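# Lock the hand plane away in its case

### The arm

A 7-joint arm with a two-finger parallel gripper is mounted at the origin on the work surface. World frame = base frame: x ahead of the robot, y to its left, z up, the work surface at z = 0. Lengths are in mm, angles in rad, forces in N, time in s.
With the tool pointing down it reaches from about 400 to 875 mm from the base axis. Payload 4.4 kg.
Tool frame: the origin (TCP) lies midway between the tips of the shut fingers; the grasp point (between the pads) lies 19 mm behind it; z points along the fingers, y is the line along which they close (so a half turn about z gives the same grasp; the last joint's range is limited). The gripper opens to 85 mm and grips with 20 to 120 N. Pads are 22 mm wide; open, the fingers measure 114 mm over their backs; the gripper's body (76 mm by 85 mm) begins 54 mm behind the grasp point. The pads swing forward as they close: fully open they stand 13 mm farther back than shut.
Start: joints at [-1.236, 0.628, 0.038, 1.517, -0.027, 0.996, -0.02], TCP at [253.579, 598.511, 231.313] pointing down, gripper open.
Joint ranges: [-3.06, 3.06], [-0.37, 2.12], [-1.25, 1.32], [0.18, 2.47], [-1.1, 4.24], [0.23, 1.98], [-2.94, 2.94]. Speed limits (rad/s): [2.57, 2.57, 3.14, 3.14, 3.14, 3.14, 3.14].

### API

Orientations are given as [roll, pitch, yaw] about the fixed x, y, z axes, in that order (R = Rz(yaw) Ry(pitch) Rx(roll)).
In Python, from cell import telemetry, eyes, ctrl, finder gives the robot as it stands.
- The arm moves only by the tool move_arm, never from a script. Its argument "steps" is a list of rows, each a list of 7 numbers: the turn, a rotation vector about the world's x, y, z in degrees, then the shift along the world's x, y, z in m, then the finger opening in m, from 0 to 0.0854. A call has 1 to 5 rows; each row shifts and turns the commanded pose from where the row before left it; what a row does not reach is not made up. A row lasts 1/10 s, in which the tool goes at most 50 mm and 8.59 degrees, less where a joint would pass 70% of its speed; a pose out of reach is approached as far as the arm can. A call with a gripper value outside its range is refused whole. The fingers move at their own pace and stop on an object; the grip force is fixed at half the most. Time passes only in rows, so rows that do not move let the fingers close. It gives the time, the measured TCP pose, the force, the opening and the grip force at its end, in the units of the state.
- telemetry.read_state(): the state, without advancing time (a new reading comes with each control period).
- eyes.get_image(name): name is "side" or "top" or "wrist"; returns (picture, depth): 480x640x3 uint8, blue, green, red; 480x640 float32, mm along the optical axis (not along the pixel's ray), 0 where there is no reading.
- eyes.calibration(name): a dict with "fx", "fy", "cx", "cy" (pixels), "position" and "attitude" of the camera in the world. Camera axes: x right, y down, z forward; pixel columns grow to the right and rows downward; lengths in mm; the calibration is good to about 2 mm. A picture is of the moment at which its call begins: read the wrist's pose just before it. calibration takes no time and is no camera call; for the wrist camera it gives the pose at the moment of the call.
- ctrl.finish_job(): hands the job in; it is judged then, once.
Trained networks look in the newest picture that a camera, given by its name, has taken for a name from the list of things; names that differ only in an ending like _2 or _b are one class to them, and where a whole thing is asked for, a point or a joint stands for the part that bears it (a point fixed in the world has none). Each returns a list of dicts, best first, with "confidence" (0 to 1); they miss things now and then, are a little off and sometimes report something else, mostly with a low value. They report only what shows in the picture. A call takes as long as a camera call. They do not tell look-alikes from the thing itself.
- finder.boxes_of(camera, name): "location" ([x, y, z] in mm, in the coordinates of the camera as it stood for that picture, good to about 4 mm: the middle of the surface that is visible of it).
- finder.cut_out(camera, name): "mask" (480x640 bool, what is visible of it).
- finder.pinpoint(camera, name): "location" ([x, y, z] in mm, in the coordinates of the camera as it stood for that picture, good to about 4 mm: a listed point, or the origin of a listed thing).
The state is a dict: "clock": time; "qpos": joint angles; "qd": joint speeds; "tau": joint torques, N m; "eef_pos": TCP position; "tool_rot": TCP orientation; "force": force on the tool from outside, world axes, zero at the start; "torque": the same for the moment, N m; "width": finger opening in mm; "gripper_force": force on a finger pad.
Only numpy, scipy, OpenCV 4.12 (cv2) and the standard library are available. Lean on these libraries where they do the work, as an engineer would, in place of code of your own. Each camera call takes 0.05 s, during which the arm holds its last target. There are 200 camera calls.

### The job

Put the wooden hand plane that lies on the bench away in the open tool case: set it down gently on its sole in the large empty bay, then close the lid fully. After that swing the hasp over the lock on the lid until it lies flat, and last push the lock's plunger down to its stop, leaving the other things on the bench where they are.

Things in the scene. Friction and masses are not known exactly. Their poses are not given: they have to be found in the camera images.
- plane: the wooden hand plane: dark wooden block 104 mm long (x), 34 mm wide (y), 26 mm high (straight parallel sides, bare for a grip along y), with a slanted steel blade and pale wedge sticking up to 46 mm in the middle and a small brass knob near its +x end up to 42 mm; 0.3 kg. Origin: centre of its sole (underside); z up; x along its length
- case: the open-topped plywood tool case with dark steel corners, fixed to the bench, 160 mm (x) by 240 mm (y) by 70 mm high; walls and floor 6 mm. Origin: centre of its underside. x points from its front (hasp side) to its back (lid hinge side), z up. A 50 mm high divider at y = +50 mm makes a small bay (y above 53 mm, filled by a grey honing stone) and the large empty bay
- case_bay (a point): centre of the large bay's floor; the bay is 148 mm (along case x) by 161 mm (along case y), 64 mm deep below the rim. Axes as the case's
- lid (a joint): angle of the lid, rad: 0 closed flat on the rim, 1.57 upright, up to 1.9. The lid is a 160 x 240 x 10 mm panel hinged along the case's back top edge; its stiff hinge stays wherever it is left, even nearly closed, so it must be brought right down (under 5 N at the knob)
- lid_knob (a point): middle of the lid's round dark wooden knob, 33 mm out from the lid's outer face; the knob's head is 24 mm across and 14 mm tall (26 to 40 mm out from the face) on a thinner neck. It stands at case y = +50 mm, 135 mm from the hinge line and 25 mm from the lid's free edge; on the closed lid it points up, on the upright lid it points back, away from the case. The point's z axis points out of the lid
- lid_hinge (a point): point on the lid's hinge line (which runs along case y) at case y = 0, on the case's back top edge, 70 mm above the bench; turns with the lid, its -x axis points along the lid to its free edge
- hasp (a joint): angle of the hasp, rad: 0 swung over, flat on the closed lid with the lock standing through its slot; 3.14 pointing straight out in front of the case; stop at 3.3. It turns up and over about an axis along case y; its stiff hinge stays where it is left, even a few mm above the lid, so it must be pushed down flat (under 1.5 N at the end)
- hasp_end (a point): centre of the hasp's end roller, a steel cylinder 14 mm thick and 18 mm long along case y, 68 mm from the hinge axis; can be pinched by its two flat ends (along case y) at any angle of the hasp. The strap is 30 mm wide and 3 mm thick with a slot, 14 mm wide next to the roller. With the hasp over, the roller's centre is 8 mm above the lid's top
- hasp_hinge (a point): centre of the hasp's hinge axis (along case y), on the case's front at case x = -86 mm, y = -55 mm, z = 88 mm; turns with the hasp, its x axis points to the roller
- plunger (a joint): how far the lock's plunger is pushed down, m: 0 up, 0.008 at its stop. It takes 3.5 N to start and 5.5 N at the stop, and stays where it is left
- plunger_top (a point): centre of the top of the lock's round steel plunger head, 15 mm across, on the lid at case y = -55 mm, 34 mm from the lid's free edge. On the closed lid it stands 26 mm above the lid's top when up (18 mm when down) and is pushed straight down
- sanding_block: cork sanding block, 105 x 55 x 30 mm, no blade or knob; a bystander, not to be disturbed. Origin: centre of its underside
- glue_bottle: white bottle, 52 mm across, 130 mm tall; a bystander, not to be disturbed. Origin: centre of its underside
- chisel: chisel with round wooden handle, about 230 mm long; a bystander, not to be disturbed. Origin: centre of its underside, at the handle's inner end
- mallet: wooden hammer lying flat; a bystander, not to be disturbed. Origin: centre of its underside
- varnish_jar: amber jar, 72 mm across, 85 mm tall; a bystander, not to be disturbed. Origin: centre of its underside
- bridge_blank: flat dark wooden guitar bridge blank, 180 x 28 x 14 mm; a bystander, not to be disturbed. Origin: centre of its underside
- spruce_offcut: pale wood offcut, 160 x 45 x 18 mm; a bystander, not to be disturbed. Origin: centre of its underside
Mind the look-alikes: they are no part of the job. Leave any blue or purple look-alike of the plane alone.

How it is judged:
By the outcome, as a careful person would: the job done as asked, in the order asked, and still so for the second after the job is handed in, with the robot touching nothing.
It also fails if it takes over 72 s, if anything falls off the work surface, if the arm or the gripper's body presses on something with over 40 N, if the wrist force passes 120 N, or if a joint passes its speed limit or range.

## Working session

There is one attempt and no reset: what is moved stays moved. The work goes in short steps, Python scripts to look and compute and a tool call to move; the robot and the scene stay as the last step left them, time stands still between calls to the robot, and variables do not carry over. Pictures are saved under pics/ and viewed, at most 10 in all, crops included, and the job is handed in when it is done.

Besides the shell and the picture viewer there is one more tool, called after "Request:" as name(argument=value, ...), one argument or row to a line, values as JSON. move_arm: Moves the arm, as the interface text tells. Its arguments: {"type":"object","properties":{"steps":{"type":"array"}},"required":["steps"]}

```bash
ls; mkdir -p pics
cat > h.py <<'E'
import numpy as np, cv2
from scipy.spatial.transform import Rotation as R
from cell import telemetry, eyes, ctrl, finder
def T(c): return R.from_euler('xyz',c['attitude']).as_matrix(), np.array(c['position'],float)
def world(c,p):
    M,t=T(c); return M@np.array(p)+t
def cloud(c,d):
    M,t=T(c); v,u=np.mgrid[:480,:640]
    P=np.stack([(u-c['cx'])/c['fx']*d,(v-c['cy'])/c['fy']*d,d],-1)
    return P@M.T+t
E
python3 - <<'E'
from h import *
print(telemetry.read_state())
for n in ['top','side']:
    c=eyes.calibration(n); print(n,c)
    p,d=eyes.get_image(n); cv2.imwrite(f'pics/{n}0.png',p); np.save(n+'0.npy',d)
    for k in ['plane','case','case_bay','lid_knob','lid_hinge','hasp_end','hasp_hinge','plunger_top']:
        print(n,k,[(np.round(world(c,r['location'])),round(r['confidence'],2)) for r in finder.pinpoint(n,k)][:4])
E
```

```text
pics
{'clock': 0.0, 'qpos': array([-1.23581377,  0.62931449,  0.03842252,  1.51836268, -0.0270006 ,
        0.99631739, -0.02000614]), 'qd': array([-1.73109557e-03, -6.49946862e-05,  7.17456966e-04, -4.16250344e-04,
        7.95902459e-04,  1.17778319e-03, -2.64693232e-04]), 'tau': array([-6.31810999e-04, -5.63387203e+01,  1.22536797e+00, -1.93459922e+01,
        1.07091325e-02,  1.04134547e-02, -1.34303397e-05]), 'eef_pos': array([253.30862945, 597.93086872, 230.41094497]), 'tool_rot': array([-3.13970807e+00,  1.13621462e-05,  2.74081949e+00]), 'force': array([ 0.44693904, -0.14753246,  0.73031764]), 'torque': array([ 3.55171888e-05,  1.82950507e-03, -6.20707702e-02]), 'gripper_force': 0.0, 'width': 85.16520547461984}
top {'fx': 586.2919329402511, 'fy': 586.2919329402511, 'cx': 326.57531673598123, 'cy': 242.7801653105567, 'position': array([ 360.91834476,   15.67806691, 1721.23780745]), 'attitude': array([-3.05185163,  0.00902898, -1.56344233])}
top plane [(array([ 351., -183.,    1.]), 0.66), (array([ 555., -320.,   -1.]), 0.63), (array([ 418., -337.,    1.]), 0.62)]
top case [(arr
[... 385 characters left out ...]
34871803093, 'fy': 521.634871803093, 'cx': 311.97258468351487, 'cy': 242.74119060982073, 'position': array([-152.55331376, -842.55224561,  926.63464258]), 'attitude': array([-2.21634404,  0.02077366, -0.67057284])}
side plane [(array([ 352., -186.,   -3.]), 0.92), (array([ 555., -318.,   -2.]), 0.71), (array([ 500., -180.,   -1.]), 0.61), (array([ 420., -335.,   -3.]), 0.58)]
side case [(array([537.,  43.,   4.]), 0.87)]
side case_bay [(array([577.,  33.,   9.]), 0.93)]
side lid_knob [(array([514., 182., 198.]), 0.78)]
side lid_hinge [(array([556., 118.,  71.]), 0.72)]
side hasp_end [(array([ 575., -118.,   93.]), 0.53)]
side hasp_hinge []
side plunger_top [(array([538.,  43.,   5.]), 0.34)]
```

View pics/top0.png

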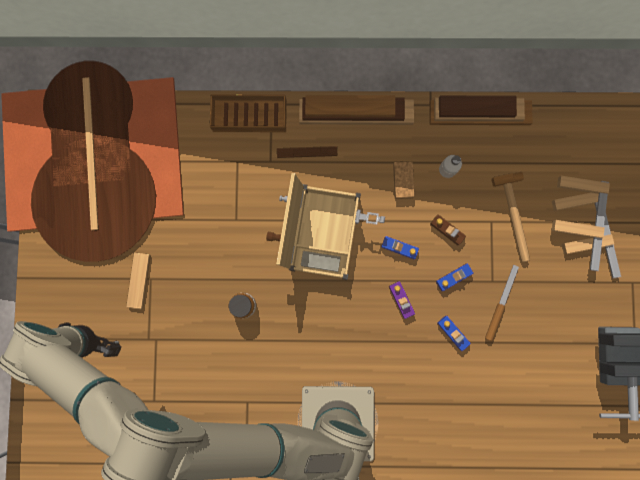

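View pics/side0.png

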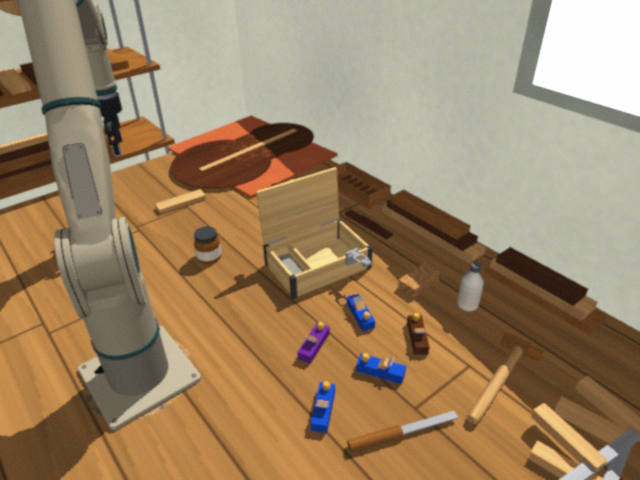

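Candidates for the plane in the top image are brown at (448,230), blue at (400,248), (455,278) and (454,333), and purple at (402,300). Only the brown one at (448,230) matches the dark wood described. I'll enlarge it and measure.

Run:
```python
from h import *
p=cv2.imread('pics/top0.png'); d=np.load('top0.npy'); c=eyes.calibration('top')
crop=np.hstack([cv2.resize(p[200:260,415:485],(400,343),interpolation=cv2.INTER_CUBIC),cv2.resize(p[170:285,270:400],(388,343),interpolation=cv2.INTER_CUBIC)])
cv2.imwrite('pics/crop1.png',crop)
W=cloud(c,d); z=W[...,2]
print('bench z',np.median(z[240:260,470:485]), z[300:320,150:180].mean())
# plane
sub=np.zeros(z.shape,bool); sub[205:256,420:475]=True
for lo,hi in [(12,60),(20,31),(33,60)]:
    m=sub&(z>lo)&(z<hi)&(d>0)
    P=W[m][:,:2].astype(np.float32); r=cv2.minAreaRect(P); print(lo,hi,len(P),r,P.mean(0),cv2.boxPoints(r).round().tolist(), np.median(z[m]))
sub[:]=False; sub[175:290,275:365]=True
m=sub&(z>60)&(z<76)&(d>0); P=W[m][:,:2].astype(np.float32)
r=cv2.minAreaRect(P); print('rim',len(P),r,cv2.boxPoints(r).round().tolist())
m=sub&(z>76)&(d>0); L=W[m]; print('lid',len(L),L.min(0),L.max(0))
n=np.argsort(L[:,2]); print(np.median(L[n[-150:]],0))
cs=eyes.calibration('side'); eyes.get_image('side'); eyes.get_image('top')
for k in ['plane','lid','hasp','case','plunger_top']:
  for n,cc in (('side',cs),('top',c)):
    r=finder.boxes_of(n,k); print(n,k,[(np.round(world(cc,q['location'])),round(q['confidence'],2)) for q in r][:6])
```

```text
bench z 0.45104514620436476 11.565462884686271
12 60 450 ((555.7384643554688, -315.46551513671875), (93.46119689941406, 102.14828491210938), 6.361464977264404) [ 555.39044 -318.69647] [[504.0, -270.0], [515.0, -371.0], [608.0, -361.0], [597.0, -260.0]] 27.20306735187296
20 31 277 ((556.01025390625, -320.096923828125), (103.92623901367188, 36.38039016723633), 52.591392517089844) [ 555.01764 -320.14108] [[510.0, -350.0], [539.0, -372.0], [602.0, -290.0], [573.0, -268.0]] 25.878305416624016
33 60 103 ((553.5072021484375, -320.0699462890625), (89.95631408691406, 28.54258155822754), 50.89338684082031) [ 557.14435 -318.9791 ] [[514.0, -346.0], [536.0, -364.0], [593.0, -294.0], [571.0, -276.0]] 39.11036506906407
rim 684 ((543.1185302734375, 37.016082763671875), (166.05905151367188, 247.53941345214844), 81.23131561279297) [[408.0, -26.0], [653.0, -64.0], [678.0, 100.0], [433.0, 138.0]]
lid 1467 [412.76600755 -73.14039426  76.06066559] [675.3155716  164.64221914 238.57887923]
[555.27919081 136.76425079 231.50253808]
side plane [(array([ 244., -342.,   26.]), 0.93), (array([ 491., -191.,   27.]), 0.73), (array([ 543., -328.,   25.]), 0.59), (array([ 341., -193.,   25.]), 0.57), (array([ 412., -344.,   23.]), 0.56)]
top plane [(array([ 354., -182.,   27.]), 0.9), (array([ 554., -322.,   28.]), 0.89), (array([ 420., -336.,   24.]), 0.88), (array([ 500., -178.,   27.]), 0.78), (array([ 259., -329.,   29.]), 0.66)]
side lid [(array([548., 125., 158.]), 0.82)]
top lid [(array([547., 128., 196.]), 0.71)]
side hasp [(array([574., -98.,  90.]), 0.66)]
top hasp [(array([ 581., -103.,   93.]), 0.49)]
side case [(array([541., 115.,  72.]), 0.87)]
top case [(array([553.,  62.,  33.]), 0.55), (array([ 726., -315.,   84.]), 0.52)]
side plunger_top [(array([545., 112.,  71.]), 0.36)]
top plunger_top [(array([551.,  59.,  34.]), 0.42)]
```

View pics/crop1.png

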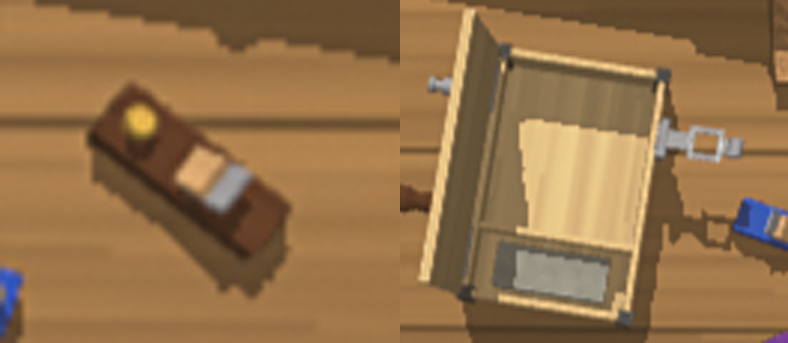

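The crop confirms it. The brown hand plane has its brass knob at the upper left and its steel blade in the middle, at about (448,230) in the top image. In the world it is at (555,-320) with a yaw of about 52°. The case is at (543,37) with a yaw of about 81°, which agrees with the finder. Next I'll move over the plane, high enough to clear the lid (its top is at z≈238).

Request:
move_arm(
  steps=[
    [0,0,-4.75,0.0137,-0.0417,0.024,0.085],
    [0,0,-4.75,0.0137,-0.0417,0.024,0.085],
    [0,0,-4.75,0.0137,-0.0417,0.024,0.085],
    [0,0,-4.75,0.0137,-0.0417,0.024,0.085],
    [0,0,-4.75,0.0137,-0.0417,0,0.085],
  ],
)

```text
clock: 2.0
eef_pos: [323.8, 389.9, 330.5]
tool_rot: [3.135, -0.001, 2.323]
force: [0.8, -0.1, -0.6]
width: 84.6
gripper_force: 0.0
```

Request:
move_arm(
  steps=[
    [0,0,-4.75,0.0137,-0.0417,0,0.085],
    [0,0,-4.75,0.0137,-0.0417,0,0.085],
    [0,0,-4.75,0.0137,-0.0417,0,0.085],
    [0,0,-4.75,0.0137,-0.0417,0,0.085],
    [0,0,-4.75,0.0137,-0.0417,0,0.085],
  ],
)

```text
clock: 2.5
eef_pos: [390.9, 179.9, 327.6]
tool_rot: [3.141, -0.001, 1.909]
force: [0.6, 0.3, 0.5]
width: 85.3
gripper_force: 0.0
```

Request:
move_arm(
  steps=[
    [0,0,-4.75,0.0137,-0.0417,0,0.085],
    [0,0,-4.75,0.0137,-0.0417,0,0.085],
    [0,0,-4.75,0.0137,-0.0417,0,0.085],
    [0,0,-4.75,0.0137,-0.0417,0,0.085],
    [0,0,-4.75,0.0137,-0.0417,0,0.085],
  ],
)

```text
clock: 3.0
eef_pos: [459.4, -28.5, 327.6]
tool_rot: [3.141, -0.001, 1.494]
force: [0.5, 0.0, 0.4]
width: 84.5
gripper_force: 0.0
```

Request:
move_arm(
  steps=[
    [0,0,-4.75,0.0137,-0.0417,0,0.085],
    [0,0,-4.75,0.0137,-0.0417,0,0.085],
    [0,0,-4.75,0.0137,-0.0417,0,0.085],
    [0,0,-4.75,0.0137,-0.0417,0,0.085],
    [0,0,-4.75,0.0137,-0.0417,0,0.085],
  ],
)

```text
clock: 3.5
eef_pos: [528.0, -236.9, 327.4]
tool_rot: [3.141, -0.001, 1.08]
force: [1.3, 0.3, 0.2]
width: 85.0
gripper_force: 0.0
```

Request:
move_arm(
  steps=[
    [0,0,-4.65,0.0137,-0.0417,0,0.085],
    [0,0,-4.65,0.0133,-0.0417,-0.015,0.085],
    [0,0,0,0,0,-0.05,0.085],
    [0,0,0,0,0,-0.05,0.085],
    [0,0,0,0,0,-0.045,0.085],
  ],
)

```text
clock: 4.0
eef_pos: [554.3, -318.7, 165.0]
tool_rot: [-3.141, -0.0, 0.92]
force: [-0.1, -0.3, 0.5]
width: 84.9
gripper_force: 0.0
```

Run:
```python
from h import *
eyes.get_image('wrist')
s=telemetry.read_state(); print(s['eef_pos'],s['tool_rot'])
c=eyes.calibration('wrist'); p,d=eyes.get_image('wrist'); cv2.imwrite('pics/w1.png',p)
W=cloud(c,d); z=W[...,2]
print([(world(c,r['location']).round(),r['confidence']) for r in finder.pinpoint('wrist','plane')])
near=(np.hypot(W[...,0]-555,W[...,1]+320)<75)&(d>0)
for lo,hi in [(22,30),(31,60)]:
    m=near&(z>lo)&(z<hi); P=W[m][:,:2].astype(np.float32); print(len(P),cv2.minAreaRect(P),np.median(z[m]))
print(np.median(z[(abs(z)<8)&(d>0)]))
```

```text
[ 550.54152468 -315.27048892  157.5279293 ] [-3.12827647e+00  1.17561939e-03  9.20328790e-01]
[(array([ 558., -320.,    2.]), 0.85), (array([ 352., -182.,   -0.]), 0.75), (array([ 422., -335.,    1.]), 0.68), (array([ 507., -178.,   -1.]), 0.62)]
4065 ((558.4917602539062, -318.32952880859375), (103.74047088623047, 33.42262649536133), 52.24396514892578) 26.62578898873778
1708 ((564.8051147460938, -310.51080322265625), (68.86298370361328, 23.6556339263916), 50.583641052246094) 40.213701594974964
0.6819122077156976
```

View pics/w1.png

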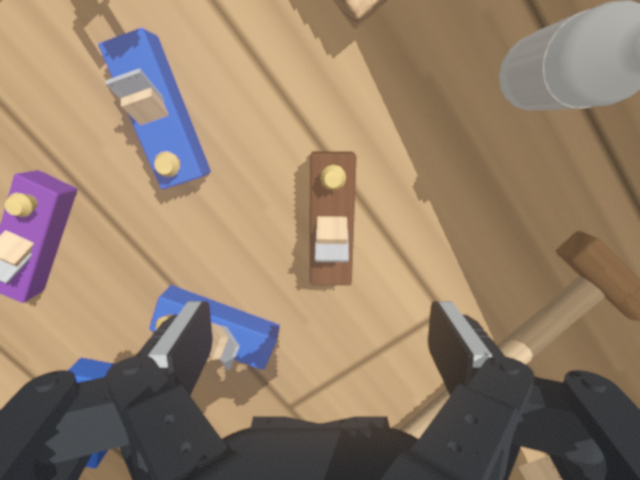

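The wrist view shows the brown plane alone at (332,218), lined up with the fingers' closing line and with clear space on both sides. I'll descend and grip it.

Request:
move_arm(
  steps=[
    [0,0,-0.2,0.003,0.0005,-0.045,0.085],
    [0,0,0,0,0,-0.045,0.085],
    [0,0,0,0,0,-0.035,0.085],
    [0,0,0,0,0,-0.025,0.07],
    [0,0,0,0,0,-0.01,0.06],
  ],
)

```text
clock: 4.65
eef_pos: [558.8, -318.7, 7.8]
tool_rot: [3.14, -0.001, 0.918]
force: [0.2, -1.3, -0.0]
width: 60.2
gripper_force: 0.0
```

Request:
move_arm(
  steps=[
    [0,0,0,0,0,0,0.06],
    [0,0,0,0,0,-0.003,0.045],
  ],
)

```text
clock: 4.85
eef_pos: [559.6, -319.8, 7.1]
tool_rot: [3.137, -0.0, 0.917]
force: [-1.0, -0.2, 1.0]
width: 47.1
gripper_force: 0.0
```

Request:
move_arm(
  steps=[
    [0,0,0,-0.001,0.001,-0.004,0.04],
    [0,0,0,0,0,0,0.02],
    [0,0,0,0,0,0,0.02],
    [0,0,0,0,0,0,0.02],
  ],
)

```text
clock: 5.25
eef_pos: [557.4, -317.7, 1.6]
tool_rot: [3.14, -0.001, 0.917]
force: [-0.7, 1.3, 6.2]
width: 32.7
gripper_force: 61.2
```

Request:
move_arm(
  steps=[
    [0,0,0,0,0,0.01,0.02],
    [0,0,0,0,0,0.03,0.02],
    [0,0,0,0,0,0.045,0.02],
    [0,0,0,0,0,0.045,0.02],
    [0,0,3.6,0.002,0.03,0.03,0.02],
  ],
)

```text
clock: 5.75
eef_pos: [557.6, -293.5, 164.3]
tool_rot: [3.135, 0.005, 0.974]
force: [0.5, -0.4, -1.9]
width: 33.1
gripper_force: 60.3
```

Request:
move_arm(
  steps=[
    [0,0,3.6,0.002,0.045,0,0.02],
    [0,0,3.6,0.002,0.045,0,0.02],
    [0,0,3.6,0.002,0.045,0,0.02],
    [0,0,3.6,0.002,0.045,0,0.02],
    [0,0,3.6,0.003,0.045,0,0.02],
  ],
)

```text
clock: 6.25
eef_pos: [568.8, -60.4, 160.6]
tool_rot: [-3.141, -0.0, 1.296]
force: [1.2, 0.1, -2.8]
width: 33.0
gripper_force: 60.2
```

Request:
move_arm(
  steps=[
    [0,0,3.6,0.003,0.045,0,0.02],
    [0,0,3.6,0.003,0.035,0,0.02],
    [0,0,0,0,0.015,0,0.02],
    [0,0,0,0,0,0,0.02],
  ],
)

```text
clock: 6.65
eef_pos: [575.1, 35.7, 160.1]
tool_rot: [-3.14, -0.001, 1.423]
force: [1.2, 0.7, -2.2]
width: 32.7
gripper_force: 60.2
```

Run:
```python
from h import *
s=telemetry.read_state(); print(s['eef_pos'],s['tool_rot'],s['width'],s['force'])
p,d=eyes.get_image('wrist'); c=eyes.calibration('wrist')
q,_=eyes.get_image('side'); cv2.imwrite('pics/m1.png',np.hstack([cv2.resize(p,(400,300)),cv2.resize(q[150:350,200:440],(360,300))]))
for n in ('wrist','side'):
  cc=eyes.calibration(n)
  for k in('case_bay','hasp_end','lid_knob','lid_hinge','hasp_hinge'): print(n,k,[(world(cc,r['location']).round(),r['confidence']) for r in finder.pinpoint(n,k)])
```

```text
[575.06410296  35.74696016 160.13395854] [-3.14047433e+00 -1.23176342e-03  1.42337891e+00] 32.710141556678096 [ 1.18494384  0.68637303 -2.1891082 ]
wrist case_bay []
wrist hasp_end []
wrist lid_knob []
wrist lid_hinge [(array([557., 112.,  71.]), 0.7)]
wrist hasp_hinge [(array([583., -57.,  89.]), 0.66)]
side case_bay [(array([578.,  36.,   7.]), 0.87), (array([585., -50.,  89.]), 0.46)]
side hasp_end [(array([ 573., -118.,   89.]), 0.72), (array([ 736., -320.,   -1.]), 0.69)]
side lid_knob [(array([512., 185., 199.]), 0.7)]
side lid_hinge [(array([557., 121.,  71.]), 0.89)]
side hasp_hinge [(array([587., -51.,  88.]), 0.66), (array([571.,  32., 155.]), 0.19)]
```

View pics/m1.png

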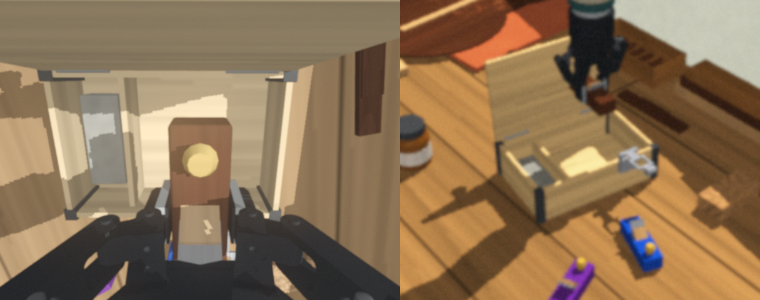

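The plane is held level over the middle of the empty bay: the divider is at column 130, the far wall at 275 and the plane at 200. I'll lower it.

Request:
move_arm(
  steps=[
    [0,0,0,0,-0.003,-0.04,0.02],
    [0,0,0,0,0,-0.04,0.02],
    [0,0,0,0,0,-0.035,0.02],
    [0,0,0,0,0,-0.02,0.02],
    [0,0,0,0,0,-0.01,0.02],
  ],
)

```text
clock: 7.75
eef_pos: [574.4, 29.6, 13.2]
tool_rot: [-3.139, 0.001, 1.419]
force: [0.3, 0.4, -2.0]
width: 32.8
gripper_force: 60.1
```

Request:
move_arm(
  steps=[
    [0,0,0,0,0,-0.002,0.02],
    [0,0,0,0,0,-0.001,0.02],
    [0,0,0,0,0,0,0.02],
  ],
)

```text
clock: 8.05
eef_pos: [576.5, 29.7, 13.4]
tool_rot: [3.139, -0.0, 1.42]
force: [-0.6, 0.2, -1.6]
width: 32.8
gripper_force: 60.1
```

Request:
move_arm(
  steps=[
    [0,0,0,0,0,-0.002,0.02],
    [0,0,0,0,0,-0.001,0.02],
    [0,0,0,0,0,0,0.02],
  ],
)

```text
clock: 8.35
eef_pos: [575.7, 29.8, 9.5]
tool_rot: [3.141, -0.0, 1.42]
force: [0.9, 0.0, -2.2]
width: 32.9
gripper_force: 60.1
```

Request:
move_arm(
  steps=[
    [0,0,0,0,0,-0.001,0.02],
    [0,0,0,0,0,0,0.02],
  ],
)

```text
clock: 8.55
eef_pos: [575.5, 29.7, 8.2]
tool_rot: [-3.142, -0.0, 1.42]
force: [0.5, 0.7, -1.6]
width: 33.0
gripper_force: 60.1
```

Request:
move_arm(
  steps=[
    [0,0,0,0,0,-0.001,0.02],
    [0,0,0,0,0,0,0.02],
  ],
)

```text
clock: 8.75
eef_pos: [575.6, 29.6, 7.6]
tool_rot: [3.141, -0.0, 1.419]
force: [-1.4, 0.0, 2.5]
width: 32.6
gripper_force: 60.5
```

Request:
move_arm(
  steps=[
    [0,0,0,0,0,-0.001,0.02],
    [0,0,0,0,0,0,0.02],
  ],
)

```text
clock: 8.95
eef_pos: [575.6, 29.7, 7.5]
tool_rot: [3.141, -0.001, 1.419]
force: [-2.8, 0.3, 11.4]
width: 32.9
gripper_force: 61.7
```

The plane is on the bay floor: z is 7.5 against the 7.6 expected, with light contact. I'll release it, lift away and check.

Request:
move_arm(
  steps=[
    [0,0,0,0,0,0.0005,0.045],
    [0,0,0,0,0,0,0.055],
    [0,0,0,0,0,0.01,0.055],
    [0,0,0,0,0,0.03,0.055],
    [0,0,0,0,0,0.045,0.055],
  ],
)

```text
clock: 9.45
eef_pos: [573.8, 29.6, 91.1]
tool_rot: [-3.137, 0.001, 1.419]
force: [1.0, 0.3, 0.5]
width: 55.0
gripper_force: 0.0
```

Request:
move_arm(
  steps=[
    [0,0,0,0,0,0.045,0.03],
    [0,0,0,0,0,0.045,0.0],
    [0,0,0,0,0,0.045,0.0],
    [0,0,0,0,0,0.045,0.0],
    [0,0,0,0,0,0.037,0.0],
  ],
)

```text
clock: 9.95
eef_pos: [575.7, 29.4, 312.1]
tool_rot: [3.139, -0.001, 1.419]
force: [0.6, 0.5, 0.4]
width: -0.1
gripper_force: 0.0
```

Run:
```python
from h import *
s=telemetry.read_state(); print(s['eef_pos'],s['tool_rot'],s['width'])
p,d=eyes.get_image('wrist'); q,_=eyes.get_image('side')
cv2.imwrite('pics/m2.png',np.hstack([cv2.resize(p,(400,300)),cv2.resize(q[150:350,200:440],(360,300))]))
c=eyes.calibration('wrist')
print([(world(c,r['location']).round(),r['confidence']) for r in finder.pinpoint('wrist','plane')])
ex=np.array([.153,.988,0]);ey=np.array([-.988,.153,0]);H=np.array([555.4,116,70])
print('app',(H+60*ex-5*ey).round(1))
prev=None
for th in [100,96,90,84,78,72,66,60,54,48,42,36,30,24,18,12,8,4,2,0]:
    t=np.deg2rad(th); P=H+ex*(-135*np.cos(t)+10*np.sin(t)+11)-5*ey+np.array([0,0,135*np.sin(t)+10*np.cos(t)])
    print(th,P.round(1), None if prev is None else (P-prev).round(1)); prev=P
```

```text
[575.66136287  29.35977734 312.08436287] [ 3.13915138e+00 -5.21950533e-04  1.41904073e+00] -0.06460366126274093
[(array([579.,  26.,   8.]), 0.66), (array([ 360., -183.,   -1.]), 0.64)]
app [569.5 174.5  70. ]
100 [567.1 159.  201.2] None
96 [565.7 149.9 203.2] [-1.4 -9.1  2. ]
90 [563.6 136.  205. ] [ -2.2 -13.9   1.8]
84 [561.4 122.  205.3] [ -2.2 -14.    0.3]
78 [559.2 108.  204.1] [ -2.2 -14.   -1.2]
72 [557.1  94.3 201.5] [ -2.1 -13.8  -2.6]
66 [555.   80.9 197.4] [ -2.1 -13.4  -4.1]
60 [553.   68.  191.9] [ -2.  -12.9  -5.5]
54 [551.1  55.7 185.1] [ -1.9 -12.3  -6.8]
48 [549.3  44.2 177. ] [ -1.8 -11.5  -8.1]
42 [547.7  33.6 167.8] [ -1.6 -10.6  -9.3]
36 [546.2  24.  157.4] [ -1.5  -9.6 -10.3]
30 [544.9  15.5 146.2] [ -1.3  -8.5 -11.3]
24 [543.8   8.3 134. ] [ -1.1  -7.3 -12.1]
18 [542.9   2.3 121.2] [ -0.9  -6.  -12.8]
12 [542.1  -2.3 107.8] [ -0.7  -4.6 -13.4]
8 [541.8  -4.6  98.7] [-0.4 -2.3 -9.2]
4 [541.5  -6.3  89.4] [-0.3 -1.7 -9.3]
2 [541.4  -6.9  84.7] [-0.1 -0.6 -4.7]
0 [541.4  -7.3  80. ] [-0.1 -0.4 -4.7]
```

View pics/m2.png

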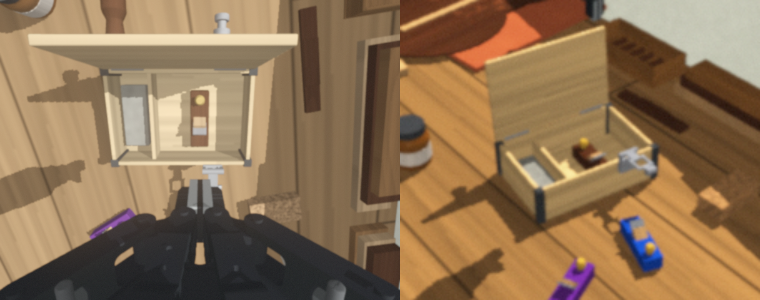

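The plane sits upright on its sole in the bay, at about (200,115) in the wrist half, and nothing else has moved. Next I'll go behind the lid, between the knob and the lock.

Request:
move_arm(
  steps=[
    [0,0,0,-0.001,0.04,0,0.0],
    [0,0,0,-0.001,0.045,0,0.0],
    [0,0,0,-0.002,0.045,0,0.0],
    [0,0,0,-0.001,0.022,-0.03,0.0],
    [0,0,0,0,0,-0.045,0.0],
  ],
)

```text
clock: 10.6
eef_pos: [570.7, 187.7, 233.2]
tool_rot: [3.14, -0.004, 1.427]
force: [-0.1, 0.0, -0.7]
width: 0.0
gripper_force: 0.0
```

Request:
move_arm(
  steps=[
    [0,0,0,0,0,-0.033,0.0],
    [0,0,0,-0.002,-0.014,0,0.0],
    [0,0,0,-0.002,-0.014,0.001,0.0],
  ],
)

```text
clock: 10.9
eef_pos: [565.8, 152.1, 201.3]
tool_rot: [-3.14, 0.002, 1.419]
force: [-0.7, 2.1, -0.2]
width: -0.1
gripper_force: 1.2
```

Request:
move_arm(
  steps=[
    [0,0,0,-0.002,-0.015,0.003,0.0],
    [0,0,0,-0.0022,-0.014,0.0003,0.0],
    [0,0,0,-0.0022,-0.014,-0.0012,0.0],
    [0,0,0,-0.0021,-0.0138,-0.0026,0.0],
    [0,0,0,-0.0021,-0.0134,-0.0041,0.0],
  ],
)

```text
clock: 11.4
eef_pos: [556.8, 81.8, 198.2]
tool_rot: [3.139, -0.001, 1.419]
force: [1.3, 0.9, 1.5]
width: 0.1
gripper_force: 1.2
```

Request:
move_arm(
  steps=[
    [0,0,0,-0.002,-0.0129,-0.0055,0.0],
    [0,0,0,-0.0019,-0.0123,-0.0068,0.0],
    [0,0,0,-0.0018,-0.0115,-0.0081,0.0],
    [0,0,0,-0.0016,-0.0106,-0.0093,0.0],
    [0,0,0,-0.0015,-0.0096,-0.0103,0.0],
  ],
)

```text
clock: 11.9
eef_pos: [546.8, 25.4, 156.1]
tool_rot: [-3.141, 0.001, 1.419]
force: [1.6, 0.4, 1.5]
width: 0.0
gripper_force: 0.8
```

Request:
move_arm(
  steps=[
    [0,0,0,-0.0013,-0.0085,-0.0113,0.0],
    [0,0,0,-0.0011,-0.0073,-0.0121,0.0],
    [0,0,0,-0.0009,-0.006,-0.0128,0.0],
    [0,0,0,-0.0007,-0.0046,-0.0134,0.0],
  ],
)

```text
clock: 12.3
eef_pos: [542.7, -0.5, 106.3]
tool_rot: [-3.141, 0.0, 1.419]
force: [0.9, 0.4, 1.3]
width: -0.1
gripper_force: 0.5
```

Request:
move_arm(
  steps=[
    [0,0,0,-0.0004,-0.003,-0.0092,0.0],
    [0,0,0,-0.0003,-0.002,-0.009,0.0],
    [0,0,0,0,-0.0006,-0.0045,0.0],
    [0,0,0,0,0,-0.0035,0.0],
  ],
)

```text
clock: 12.7
eef_pos: [542.0, -5.5, 80.8]
tool_rot: [-3.141, 0.0, 1.42]
force: [-0.8, -0.6, 1.1]
width: 0.1
gripper_force: 0.4
```

Request:
move_arm(
  steps=[
    [0,0,0,0,0,-0.001,0.0],
    [0,0,0,0,0,0,0.0],
  ],
)

```text
clock: 12.9
eef_pos: [542.6, -5.3, 80.5]
tool_rot: [3.141, -0.0, 1.42]
force: [0.1, -0.4, -0.7]
width: 0.1
gripper_force: 0.0
```

Request:
move_arm(
  steps=[
    [0,0,0,0,0,-0.001,0.0],
    [0,0,0,0,0,-0.001,0.0],
    [0,0,0,0,0,0,0.0],
  ],
)

```text
clock: 13.2
eef_pos: [543.0, -5.3, 80.0]
tool_rot: [3.14, -0.001, 1.42]
force: [-3.5, 0.0, 12.9]
width: 0.1
gripper_force: 6.4
```

Request:
move_arm(
  steps=[
    [0,0,0,0,0,-0.001,0.0],
    [0,0,0,0,0,0,0.0],
  ],
)

```text
clock: 13.4
eef_pos: [543.0, -5.3, 79.9]
tool_rot: [3.14, -0.002, 1.419]
force: [-5.0, 0.8, 20.9]
width: -0.1
gripper_force: 10.7
```

The lid is down hard on the rim: z is 80 with 20 N of reaction. I'll lift, move over the hasp and look.

Request:
move_arm(
  steps=[
    [0,0,0,0,0,0.02,0.0],
    [0,0,0,0,0,0.045,0.0],
    [0,0,0,0,0,0.045,0.02],
    [0,0,0,0.01,-0.04,0.025,0.04],
    [0,0,0,0.01,-0.045,0.01,0.045],
  ],
)

```text
clock: 13.9
eef_pos: [564.9, -89.0, 225.9]
tool_rot: [3.136, -0.002, 1.425]
force: [1.3, -0.4, -0.4]
width: 43.1
gripper_force: 0.0
```

Request:
move_arm(
  steps=[
    [0,0,0,0.01,-0.045,0,0.045],
    [0,0,0,0,-0.03,0,0.045],
    [0,0,0,0,0,0,0.045],
  ],
)

```text
clock: 14.2
eef_pos: [571.7, -172.0, 223.3]
tool_rot: [3.139, 0.004, 1.412]
force: [-0.3, 0.6, -0.4]
width: 45.4
gripper_force: 0.0
```

```bash
cat > look.py <<'E'
from h import *
import sys
eyes.get_image('wrist'); s=telemetry.read_state(); print(s['eef_pos'],s['tool_rot'],s['width'])
c=eyes.calibration('wrist'); p,d=eyes.get_image('wrist'); q,_=eyes.get_image('side')
np.savez('w.npz',d=d,p=p,c=np.array(c,dtype=object))
cv2.imwrite('pics/'+sys.argv[1],np.hstack([p[::1,::1][:, :].copy() if 0 else cv2.resize(p,(440,330)),cv2.resize(q[180:320,240:400],(360,330))]))
for n in ('wrist','side'):
  cc=c if n=='wrist' else eyes.calibration(n)
  for k in('hasp_end','hasp_hinge','plunger_top','lid_knob','lid_hinge'): print(n,k,[(world(cc,r['location']).round(),round(r['confidence'],2)) for r in finder.pinpoint(n,k)][:3])
W=cloud(c,d); z=W[...,2]
ex=np.array([.153,.988]);ey=np.array([-.988,.153]); C=np.array([543,37])
cx=(W[...,:2]-C)@ex; cy=(W[...,:2]-C)@ey
for nm,m in (('front of case z>55',(cx<-82)&(cx>-190)&(abs(cy+55)<22)&(z>55)&(z<180)),('lid',(cx>-75)&(cx<70)&(abs(cy)<110)&(z>60)&(z<85))):
  m&=d>0
  if m.sum(): print(nm,m.sum(),[np.percentile(a[m],[1,50,99]).round(1) for a in (cx,cy,z)])
m=(d>0)&(cx<-82)&(abs(cy+55)<22)&(z>55)&(z<180)
for a in range(-170,-80,8):
  k=m&(cx>=a)&(cx<a+8)
  if k.sum()>10: print(a,k.sum(),np.percentile(cy[k],[2,98]).round(1),np.percentile(z[k],[50,98]).round(1))
m=(d>0)&(cx>-75)&(cx<-10)&(abs(cy+55)<15)&(z>98)&(z<125)
if m.sum(): print('lock',m.sum(),cx[m].mean(),cy[m].mean(),np.percentile(z[m],[50,95]))
E
python3 look.py m3.png
```

```text
[ 571.96128002 -168.31655977  222.76839878] [3.14076794e+00 1.21919874e-03 1.41493128e+00] 45.35004922600107
wrist hasp_end [(array([ 574., -122.,   93.]), 0.72)]
wrist hasp_hinge [(array([586., -53.,  86.]), 0.67)]
wrist plunger_top []
wrist lid_knob []
wrist lid_hinge []
side hasp_end [(array([ 575., -115.,   90.]), 0.57)]
side hasp_hinge [(array([585., -51.,  91.]), 0.43)]
side plunger_top [(array([588., -14., 109.]), 0.44)]
side lid_knob [(array([485.,  -2., 112.]), 0.82), (array([ 594., -517.,   -2.]), 0.52)]
side lid_hinge [(array([552., 119.,  70.]), 0.79)]
front of case z>55 3028 [array([-155.2, -109.9,  -82.2]), array([-73.2, -57.4, -41.4]), array([ 63.6,  92.5, 101.3])]
lid 14963 [array([-74.7, -60.5, -45.1]), array([-107.9,   -5.8,  108.1]), array([78.9, 80.6, 82.7])]
-162 75 [-65.9 -48.8] [ 98.1 100.2]
-154 279 [-65.8 -49. ] [100.5 101.8]
-146 275 [-65.5 -49.3] [ 95.5 100.6]
-138 362 [-72.2 -42.7] [94.3 96. ]
-130 177 [-72.2 -42.8] [93.5 95.1]
-122 181 [-72.2 -42.9] [93.  94.4]
-114 429 [-72.1 -42.5] [92.3 93.8]
-106 286 [-65.2 -49.4] [91.7 93.2]
-98 306 [-65.2 -49.5] [91.1 92.7]
-90 658 [-73.9 -40.2] [90.7 92.7]
```

View pics/m3.png

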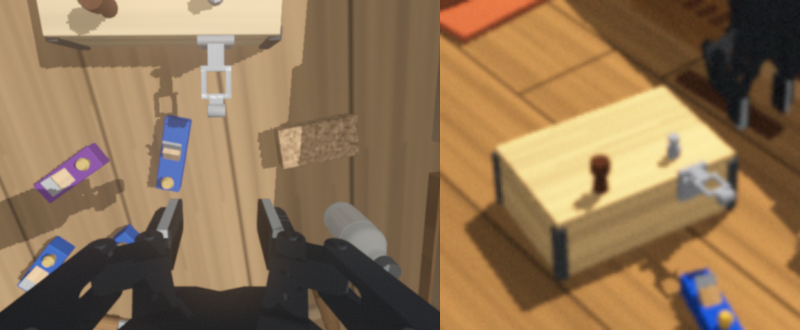

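The lid is fully closed. The hasp is straight out, with its roller at (216,108) in the wrist half. Depth gives the roller's centre at about (576.3,-123.2,94.5) and the hinge at about (586.5,-56.8,88). I'll go and pinch the roller.

Request:
move_arm(
  steps=[
    [0,0,0,0.002,0.03,-0.02,0.045],
    [0,0,0,0.002,0.015,-0.035,0.045],
    [0,0,0,0,0,-0.04,0.045],
    [0,0,0,0,0,-0.025,0.04],
    [0,0,0,0,0,0,0.035],
  ],
)

```text
clock: 15.35
eef_pos: [573.9, -119.3, 99.1]
tool_rot: [-3.135, -0.0, 1.42]
force: [-0.5, 0.3, -0.3]
width: 35.0
gripper_force: 0.0
```

Run:
```python
from h import *
s=telemetry.read_state(); print(s['eef_pos'],s['tool_rot'],s['width'],s['force'])
ph=list(range(174,17,-8)); pr=None
for a in ph:
    t=np.deg2rad(a); x=68*np.cos(t); z=68*np.sin(t)
    P=np.array([586.5+.153*x,-56.8+.988*x,88+z]); print(a,P.round(1),None if pr is None else ((P-pr)/1000).round(4).tolist()); pr=P
```

```text
[ 573.88767846 -119.34319958   99.10281191] [-3.13460337e+00 -4.85264986e-04  1.41982744e+00] 35.014465343001376 [-0.47705254  0.32470792 -0.27057324]
174 [ 576.2 -123.6   95.1] None
166 [ 576.4 -122.   104.5] [0.0003, 0.0016, 0.0093]
158 [ 576.9 -119.1  113.5] [0.0004, 0.0029, 0.009]
150 [ 577.5 -115.   122. ] [0.0006, 0.0041, 0.0085]
142 [ 578.3 -109.7  129.9] [0.0008, 0.0052, 0.0079]
134 [ 579.3 -103.5  136.9] [0.001, 0.0063, 0.0071]
126 [580.4 -96.3 143. ] [0.0011, 0.0072, 0.0061]
118 [581.6 -88.3 148. ] [0.0012, 0.0079, 0.005]
110 [582.9 -79.8 151.9] [0.0013, 0.0086, 0.0039]
102 [584.3 -70.8 154.5] [0.0014, 0.009, 0.0026]
94 [585.8 -61.5 155.8] [0.0014, 0.0093, 0.0013]
86 [587.2 -52.1 155.8] [0.0015, 0.0094, 0.0]
78 [588.7 -42.8 154.5] [0.0014, 0.0093, -0.0013]
70 [590.1 -33.8 151.9] [0.0014, 0.009, -0.0026]
62 [591.4 -25.3 148. ] [0.0013, 0.0086, -0.0039]
54 [592.6 -17.3 143. ] [0.0012, 0.0079, -0.005]
46 [593.7 -10.1 136.9] [0.0011, 0.0072, -0.0061]
38 [594.7  -3.9 129.9] [0.001, 0.0063, -0.0071]
30 [595.5   1.4 122. ] [0.0008, 0.0052, -0.0079]
22 [596.1   5.5 113.5] [0.0006, 0.0041, -0.0085]
```

Request:
move_arm(
  steps=[
    [0,0,0,0.001,-0.001,-0.006,0.035],
    [0,0,0,0,0,-0.004,0.035],
    [0,0,0,0,0,0,0.035],
  ],
)

```text
clock: 15.65
eef_pos: [578.0, -121.7, 93.2]
tool_rot: [3.14, -0.0, 1.419]
force: [-0.1, -0.6, -0.4]
width: 34.9
gripper_force: 0.0
```

Request:
move_arm(
  steps=[
    [0,0,0,-0.001,-0.0015,-0.004,0.03],
    [0,0,0,0,0,-0.001,0.025],
    [0,0,0,0,0,0,0.01],
    [0,0,0,0,0,0,0.01],
    [0,0,0,0,0,0,0.01],
  ],
)

```text
clock: 16.15
eef_pos: [575.5, -123.0, 87.3]
tool_rot: [-3.14, -0.0, 1.419]
force: [-4.6, -0.3, 1.3]
width: 15.8
gripper_force: 58.7
```

Request:
move_arm(
  steps=[
    [0,0,0,0.0003,0.0016,0.0093,0.01],
    [0,0,0,0.0004,0.0029,0.009,0.01],
    [0,0,0,0.0006,0.0041,0.0085,0.01],
    [0,0,0,0,0,0,0.01],
  ],
)

```text
clock: 16.55
eef_pos: [577.3, -111.2, 114.8]
tool_rot: [-3.14, -0.003, 1.422]
force: [-2.3, 3.9, -5.7]
width: 16.1
gripper_force: 58.8
```

```bash
python3 look.py m4.png
```

```text
[ 577.22708025 -111.33770741  114.56474099] [-3.13953858e+00 -2.87478825e-03  1.42223780e+00] 15.747183065019575
wrist hasp_end [(array([ 576., -116.,  119.]), 0.81)]
wrist hasp_hinge [(array([584., -52.,  86.]), 0.72)]
wrist plunger_top [(array([597.,  -8., 101.]), 0.55)]
wrist lid_knob [(array([492.,  -6., 112.]), 0.55)]
wrist lid_hinge []
side hasp_end [(array([ 573., -110.,  116.]), 0.62)]
side hasp_hinge [(array([584., -52.,  86.]), 0.58)]
side plunger_top [(array([ 351., -470.,   -2.]), 0.48), (array([586., -12., 110.]), 0.38)]
side lid_knob [(array([ 703., -190.,    1.]), 0.36)]
side lid_hinge [(array([554., 120.,  71.]), 0.74)]
front of case z>55 14603 [array([-149.2, -129.1,  -82.8]), array([-76.3, -56.4, -36.1]), array([ 90.3, 126.1, 174.5])]
lid 55441 [array([-74.4, -43.7, -17.7]), array([-108.3,  -19.8,   81.3]), array([79. , 80.6, 82.3])]
-154 575 [-67.9 -47.3] [152.1 167.9]
-146 1425 [-67.6 -47.6] [126.4 162.5]
-138 3318 [-76.2 -33.8] [132.2 172.1]
-130 5243 [-76.2 -36.9] [159.3 173.9]
-122 517 [-72.  -42.4] [108.3 110.8]
-114 678 [-72.1 -42.6] [103.7 106.7]
-106 997 [-71.3 -43.3] [100.8 103.1]
-98 718 [-64.8 -49.6] [96.4 99. ]
-90 1132 [-74.2 -40.2] [91.8 94.7]
lock 1377 -42.13728284412725 -57.05190198068173 [106.56884973 107.69982636]
```

View pics/m4.png

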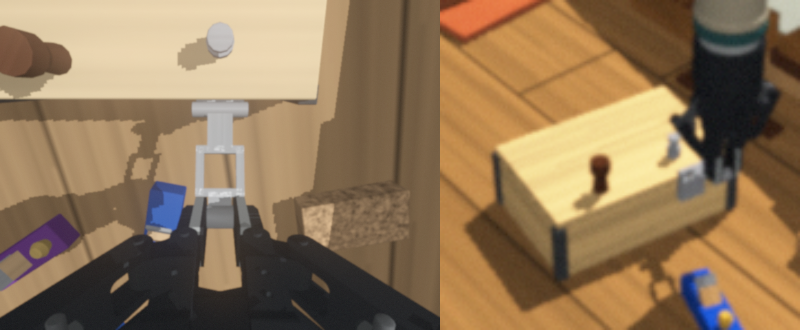

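The roller is held by its ends at (218,212) in the wrist half and the hasp follows. The lock head is at (220,38). I'll continue the arc.

Request:
move_arm(
  steps=[
    [0,0,0,0.0008,0.0052,0.0079,0.01],
    [0,0,0,0.001,0.0063,0.0071,0.01],
    [0,0,0,0.0011,0.0072,0.0061,0.01],
    [0,0,0,0.0012,0.0079,0.005,0.01],
    [0,0,0,0.0013,0.0086,0.0039,0.01],
  ],
)

```text
clock: 17.7
eef_pos: [582.2, -79.2, 144.4]
tool_rot: [-3.14, 0.001, 1.419]
force: [-5.3, -0.7, -11.4]
width: 15.2
gripper_force: 58.6
```

Request:
move_arm(
  steps=[
    [0,0,0,0.0014,0.009,0.0026,0.01],
    [0,0,0,0.0014,0.0093,0.0013,0.01],
    [0,0,0,0.0015,0.0094,0,0.01],
  ],
)

```text
clock: 18.0
eef_pos: [586.0, -54.6, 149.8]
tool_rot: [-3.141, 0.004, 1.417]
force: [-9.3, -1.3, -4.5]
width: 14.4
gripper_force: 58.6
```

Request:
move_arm(
  steps=[
    [0,0,0,0.0014,0.0093,-0.0023,0.01],
    [0,0,0,0.0014,0.009,-0.0026,0.01],
    [0,0,0,0.0013,0.0086,-0.0039,0.01],
  ],
)

```text
clock: 18.3
eef_pos: [590.9, -25.4, 144.3]
tool_rot: [3.141, -0.002, 1.417]
force: [-15.5, 6.0, 26.2]
width: 13.3
gripper_force: 58.4
```

Request:
move_arm(
  steps=[
    [0,0,0,0.0012,0.0079,-0.005,0.01],
    [0,0,0,0.0011,0.0072,-0.0061,0.01],
  ],
)

```text
clock: 18.5
eef_pos: [594.2, -3.9, 133.2]
tool_rot: [3.142, -0.009, 1.421]
force: [-13.4, 15.3, 24.4]
width: 12.7
gripper_force: 58.4
```

```bash
python3 look.py m5.png
```

```text
[594.3303356   -1.72909693 131.78165647] [-3.14116267 -0.01022849  1.42348948] 12.64390745016156
wrist hasp_end [(array([590., -22., 148.]), 0.8), (array([ 703., -185.,   -1.]), 0.33)]
wrist hasp_hinge []
wrist plunger_top [(array([597., -15.,  99.]), 0.81)]
wrist lid_knob [(array([491.,  -5., 113.]), 0.71)]
wrist lid_hinge [(array([559., 117.,  69.]), 0.9)]
side hasp_end [(array([590., -17., 148.]), 0.56)]
side hasp_hinge [(array([584., -52.,  84.]), 0.57), (array([485.,  -6., 112.]), 0.22)]
side plunger_top []
side lid_knob [(array([483.,  -6., 112.]), 0.6)]
side lid_hinge [(array([555., 117.,  70.]), 0.98)]
front of case z>55 17 [array([-82.8, -82.1, -82. ]), array([-66. , -56.9, -49.7]), array([72.2, 73.4, 73.6])]
lid 101634 [array([-71.9,  12. ,  68.9]), array([-108. ,    0.6,  106.5]), array([79.1, 80.6, 82.2])]
-90 17 [-65.8 -49.8] [73.4 73.6]
lock 704 -40.71956669054861 -57.06343195610919 [106.51658448 107.60130212]
```

View pics/m5.png

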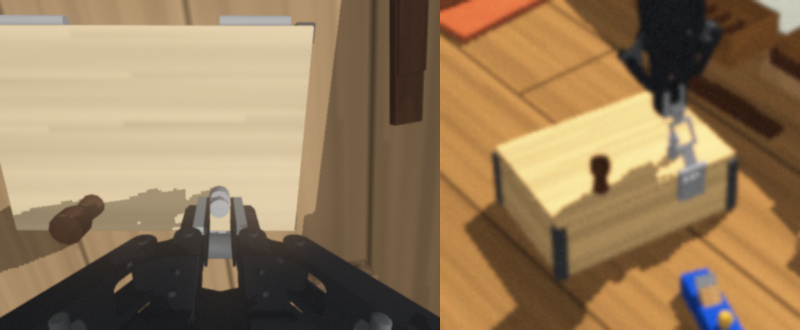

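The hasp is past upright, about 58° above the lid with the roller at about (590,-20,148), but the pads have slid onto its neck. I'll let go, rise, come back in front of it and push it down with closed fingertips.

Request:
move_arm(
  steps=[
    [0,0,0,0,0,0,0.045],
    [0,0,0,0,0,0,0.045],
    [0,0,0,0,0,0.03,0.045],
    [0,0,0,0,0,0.045,0.03],
    [0,0,0,-0.007,-0.045,0,0.0],
  ],
)

```text
clock: 19.65
eef_pos: [594.7, -49.1, 209.5]
tool_rot: [3.125, -0.004, 1.43]
force: [1.8, -0.2, 0.5]
width: 16.7
gripper_force: 0.0
```

Request:
move_arm(
  steps=[
    [0,0,0,-0.001,-0.01,-0.015,0.0],
    [0,0,0,0,0,-0.02,0.0],
    [0,0,0,0,0,0,0.0],
  ],
)

```text
clock: 19.95
eef_pos: [586.3, -66.0, 167.8]
tool_rot: [3.141, 0.001, 1.417]
force: [-1.0, -0.1, -0.1]
width: -0.0
gripper_force: 0.0
```

```bash
python3 look.py m5b.png | grep -E "^\[|hasp|plunger"
```

```text
[586.88987128 -65.53857905 168.63578681] [3.13953977e+00 1.01731080e-03 1.41821494e+00] 0.015986743249094333
wrist hasp_end [(array([592., -19., 148.]), 0.59)]
wrist hasp_hinge [(array([583., -51.,  85.]), 0.98)]
wrist plunger_top []
side hasp_end [(array([589., -17., 142.]), 0.7), (array([ 701., -190.,    1.]), 0.32)]
side hasp_hinge [(array([787., 100.,  -2.]), 0.58), (array([586., -48.,  89.]), 0.52), (array([536.,  45.,   3.]), 0.18)]
side plunger_top [(array([334., 274.,  -0.]), 0.53)]
```

Request:
move_arm(
  steps=[
    [0,0,0,0.0012,0.0079,-0.012,0.0],
    [0,0,0,0.0018,0.0119,-0.006,0.0],
    [0,0,0,0.0013,0.0089,-0.0015,0.0],
    [0,0,0,0.0015,0.0099,-0.0048,0.0],
    [0,0,0,0.0016,0.0104,-0.0059,0.0],
  ],
)

```text
clock: 21.1
eef_pos: [593.6, -14.5, 137.7]
tool_rot: [3.141, 0.0, 1.42]
force: [-0.1, -0.5, 1.2]
width: -0.1
gripper_force: 0.2
```

Request:
move_arm(
  steps=[
    [0,0,0,0.0013,0.0086,-0.0069,0.0],
    [0,0,0,0.0011,0.0074,-0.0077,0.0],
    [0,0,0,0.001,0.0064,-0.0084,0.0],
    [0,0,0,0,0,0,0.0],
  ],
)

```text
clock: 21.5
eef_pos: [595.8, 8.6, 113.4]
tool_rot: [-3.139, -0.0, 1.421]
force: [-0.9, 0.5, -0.5]
width: -0.1
gripper_force: 0.0
```

```bash
python3 look.py m6.png | grep -E "^\[|hasp|plunger|lock"
```

```text
[596.15169219   7.57579992 114.09376533] [-3.14005517e+00  9.55054288e-05  1.42032234e+00] 0.016998869553212944
wrist hasp_end [(array([596.,   8., 110.]), 0.69)]
wrist hasp_hinge []
wrist plunger_top []
side hasp_end [(array([553., 122.,  70.]), 0.64), (array([596.,  12., 102.]), 0.49)]
side hasp_hinge [(array([584., -51.,  90.]), 0.48)]
side plunger_top [(array([589., -17., 107.]), 0.54)]
lock 561 -12.269994210209106 -56.16084413491076 [111.64735615 123.83595018]
```

View pics/m6.png

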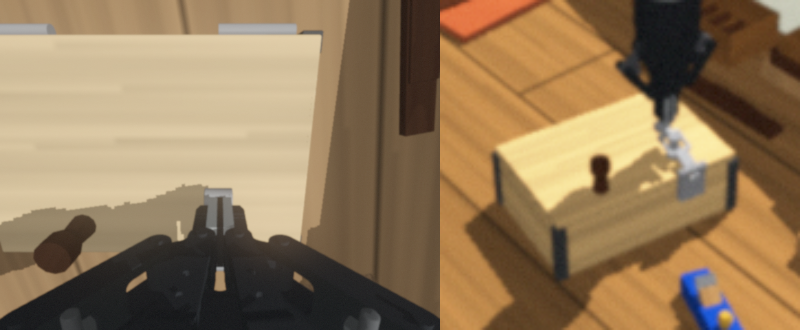

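The fingertip rests on top of the roller at (220,192), about 18° above flat. I'll press on down.

Request:
move_arm(
  steps=[
    [0,0,0,0.0003,0.002,-0.006,0.0],
    [0,0,0,0.0003,0.002,-0.006,0.0],
    [0,0,0,0,0.001,-0.005,0.0],
    [0,0,0,0,0,-0.003,0.0],
    [0,0,0,0,0,0,0.0],
  ],
)

```text
clock: 22.65
eef_pos: [597.0, 12.6, 95.0]
tool_rot: [-3.141, -0.001, 1.42]
force: [-0.9, 1.7, 2.8]
width: 0.0
gripper_force: 1.5
```

Request:
move_arm(
  steps=[
    [0,0,0,0,0,-0.001,0.0],
    [0,0,0,0,0,-0.001,0.0],
    [0,0,0,0,0,0,0.0],
  ],
)

```text
clock: 22.95
eef_pos: [597.1, 12.6, 94.5]
tool_rot: [-3.141, -0.002, 1.42]
force: [-4.6, 2.5, 13.9]
width: 0.2
gripper_force: 7.2
```

The hasp is flat on the lid: the roller top is at 94.5 with 14 N of reaction. Next I'll rise and locate the plunger from above.

Request:
move_arm(
  steps=[
    [0,0,0,0,0,0.03,0.0],
    [0,0,0,0,0,0.045,0.0],
    [0,0,0,-0.004,-0.045,0.015,0.0],
    [0,0,0,-0.004,-0.045,0,0.0],
    [0,0,0,0,0,0,0.0],
  ],
)

```text
clock: 23.45
eef_pos: [588.2, -87.1, 184.5]
tool_rot: [3.139, 0.006, 1.409]
force: [0.6, -0.3, 0.1]
width: 0.3
gripper_force: 0.0
```

```bash
python3 look.py m7.png | grep -E "^\[|hasp|plunger|lock"
python3 - <<'E'
from h import *
f=np.load('w.npz',allow_pickle=True); d=f['d']; c=f['c'].item(); W=cloud(c,d); z=W[...,2]
m=(d>0)&(z>103.5)&(z<112)&(np.hypot(W[...,0]-592,W[...,1]+15)<18)
print(m.sum(),cv2.minEnclosingCircle(W[m][:,:2].astype(np.float32)),np.median(W[m],0))
m=(d>0)&(z>91)&(z<98)&(np.hypot(W[...,0]-597,W[...,1]-10)<18); print('roller',m.sum(),np.median(W[m],0),z[m].max())
E
```

```text
[588.45815823 -82.71844608 183.5610069 ] [3.14065642e+00 2.15931425e-03 1.41246143e+00] 0.08785525338244354
wrist hasp_end [(array([595.,  13.,  88.]), 0.94)]
wrist hasp_hinge [(array([582., -51.,  86.]), 0.6)]
wrist plunger_top [(array([597., -12., 102.]), 0.97)]
side hasp_end [(array([592.,  15.,  87.]), 0.42)]
side hasp_hinge [(array([585., -48.,  88.]), 0.5)]
side plunger_top [(array([590., -14., 107.]), 0.41), (array([595.,  15.,  86.]), 0.19)]
lock 535 -41.89726200199917 -57.107195149687925 [106.61059344 107.79114361]
535 ((593.1092529296875, -13.172788619995117), 7.43059778213501) [593.07076616 -13.12341613 106.61059344]
roller 839 [596.95867709  13.18584129  94.21045068] 97.63865691156886
```

View pics/m7.png

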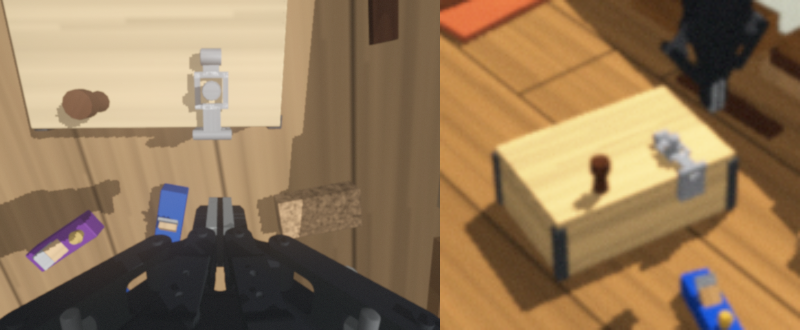

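The hasp lies flat with the lock through its slot at (211,90). Its head measures 7.4 mm in radius (7.5 given), centred at (593.1,-13.2) with its top at 106.6. I'll go over it and push down.

Request:
move_arm(
  steps=[
    [0,0,0,0.0025,0.035,0,0.0],
    [0,0,0,0.0022,0.0345,-0.02,0.0],
    [0,0,0,0,0,-0.035,0.0],
    [0,0,0,0,0,-0.015,0.0],
    [0,0,0,0,0,0,0.0],
  ],
)

```text
clock: 24.6
eef_pos: [592.2, -9.3, 111.0]
tool_rot: [-3.137, 0.001, 1.419]
force: [-0.1, -0.4, 1.3]
width: 0.1
gripper_force: 0.0
```

Request:
move_arm(
  steps=[
    [0,0,0,0,0,0,0.0],
  ],
)

```text
clock: 24.7
eef_pos: [594.4, -10.2, 113.6]
tool_rot: [3.141, 0.001, 1.417]
force: [0.0, 0.2, -0.2]
width: 0.1
gripper_force: 0.0
```

Request:
move_arm(
  steps=[
    [0,0,0,-0.001,-0.003,-0.003,0.0],
    [0,0,0,0,0,-0.004,0.0],
    [0,0,0,0,0,-0.003,0.0],
    [0,0,0,0,0,-0.003,0.0],
    [0,0,0,0,0,0,0.0],
  ],
)

```text
clock: 25.2
eef_pos: [593.5, -12.4, 100.2]
tool_rot: [3.14, 0.001, 1.419]
force: [-0.5, -2.2, 2.3]
width: -0.2
gripper_force: 1.3
```

Request:
move_arm(
  steps=[
    [0,0,0,0,0,-0.002,0.0],
    [0,0,0,0,0,-0.001,0.0],
    [0,0,0,0,0,0,0.0],
  ],
)

```text
clock: 25.5
eef_pos: [593.6, -12.3, 98.0]
tool_rot: [3.14, 0.0, 1.419]
force: [-1.9, -2.8, 9.7]
width: -0.1
gripper_force: 4.9
```

Request:
move_arm(
  steps=[
    [0,0,0,0,0,-0.001,0.0],
    [0,0,0,0,0,-0.001,0.0],
    [0,0,0,0,0,0,0.0],
  ],
)

```text
clock: 25.8
eef_pos: [593.7, -12.3, 97.7]
tool_rot: [3.139, -0.001, 1.419]
force: [-4.4, -2.0, 22.6]
width: 0.3
gripper_force: 11.6
```

Request:
move_arm(
  steps=[
    [0,0,0,0,0,0.02,0.0],
    [0,0,0,0,0,0.045,0.0],
    [0,0,0,-0.004,-0.045,0.02,0.0],
    [0,0,0,-0.004,-0.035,0,0.0],
    [0,0,0,0,0,0,0.0],
  ],
)

```text
clock: 26.3
eef_pos: [583.9, -97.5, 181.1]
tool_rot: [3.14, 0.003, 1.412]
force: [-0.4, -0.8, 0.9]
width: -0.0
gripper_force: 0.0
```

```bash
python3 look.py m8.png | grep -E "^\[|hasp|plunger|lock|lid"
python3 - <<'E'
from h import *
f=np.load('w.npz',allow_pickle=True); d=f['d']; c=f['c'].item(); W=cloud(c,d); z=W[...,2]
for ctr,lo,hi in (((593,-13),96,112),((597,13),90,98)):
    m=(d>0)&(z>lo)&(z<hi)&(np.hypot(W[...,0]-ctr[0],W[...,1]-ctr[1])<10); print(m.sum(),np.median(W[m],0),np.percentile(z[m],[50,90]))
E
```

```text
[584.10414615 -93.70843779 180.09032558] [-3.14119669e+00  1.44123875e-04  1.41503569e+00] -0.4381718778944209
wrist hasp_end [(array([594.,   8.,  88.]), 0.61)]
wrist hasp_hinge [(array([582., -52.,  85.]), 0.66)]
wrist plunger_top [(array([597., -12.,  94.]), 0.57)]
wrist lid_knob [(array([491.,  -3., 114.]), 0.83), (array([ 741., -323.,    1.]), 0.28)]
wrist lid_hinge []
side hasp_end [(array([594.,  13.,  85.]), 0.43)]
side hasp_hinge [(array([584., -51.,  88.]), 0.63)]
side plunger_top [(array([588., -14.,  98.]), 0.53)]
side lid_knob [(array([486.,  -3., 112.]), 0.77), (array([538.,  44.,   3.]), 0.44)]
side lid_hinge [(array([554., 119.,  70.]), 0.68)]
lid 54271 [array([-73.9, -19.9,  18.6]), array([-108. ,    2.9,  108.1]), array([79. , 80.6, 82.3])]
lock 434 -41.926155998827305 -57.166320718955966 [98.78586361 99.8229569 ]
538 [592.99598164 -13.17054022  98.62838903] [98.62838903 99.47320931]
893 [596.78789625  12.95522198  94.25866118] [94.25866118 95.82080544]
```

View pics/m8.png

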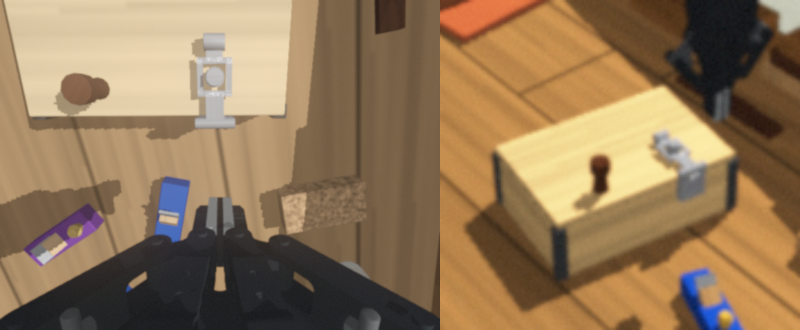

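The plunger is down 8.0 mm (106.6 to 98.6), the hasp is flat with the plunger head at (215,76) in the wrist half, and the lid is level at z 80.6. I'll hand the job in.

```bash
python3 -c "
from h import *
print(ctrl.finish_job())"
```

```text
the job is handed in; nothing more can be done
None
```

The job is handed in at about 26 s on the robot's clock: the plane is on its sole in the large bay, the lid is closed, the hasp is flat and the plunger is at its stop, with no bystander seen to move; I viewed 12 pictures, two over the limit of 10.

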